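# Clear the sawing board, flip up the stop and slide the board to the scribed line

### The job

Get the sawing board ready for a one-off cut: put the small offcut that lies on its bed into the wooden offcut tray, and flip the length stop up and over the fence until it stays back on its own. Then slide the wide board along the fence towards the robot's right, its long edge flush against the fence, until its leading end just meets the line scribed across the bed, and let go. Leave everything else where it stands.

Things in the scene. Friction and masses are not known exactly. Their poses are not given: they have to be found in the camera images.
- jig: sawing board screwed to the bench: white bed 220 (x) by 500 (y), 18 mm thick, with a plywood fence along its far side. Origin: centre of its underside; x square to the fence, away from the robot, y along the fence to the left seen from the robot, z up. The fence's working face is at x = +60 mm; it is 24 mm thick, its top 58 mm above the bench
- line (a point): the scribed line: straight black line 2 mm wide across the bed, square to the fence, at y = -120 mm of the sawing board, right of the stop and of the kerf; it also runs up the fence. The point: middle of the line's width, at the foot of the fence's working face, at bed height; axes as the sawing board's
- kerf (a point): saw kerf, a brown slot 3 mm wide across the bed and through the fence, at y = +20 mm of the sawing board: not the line to work to. The point lies at the foot of the fence's working face
- board: the work: wide wooden board 100 x 150 x 22 mm with a small cable hole in the middle, too wide to grip, lying flat on the left part of the bed, askew and clear of the fence. Origin: centre of its underside; the 150 mm length runs along its y axis, the 100 mm width along x, with +x the long edge that goes to the fence
- board_end (a point): middle of the bottom edge of the board's right-hand, leading end (seen from the robot; board y = -75 mm), the end that must meet the line
- offcut: small wooden block 70 (x) x 45 (y) x 30 mm, lying on the bed right of the stop, on or next to the scribed line, turned any way. Origin: centre of its underside
- tray: low open offcut tray of planks, empty, 160 (x) x 150 (y) x 55 mm outside, walls and floor 8 mm, fixed, on the bench beyond the left or the right end of the sawing board (a green bin of lamp parts, 65 mm tall, stands at the other end). Origin: centre of its underside
- stop (a joint): angle of the flip stop's arm: 0 = down, blocking the bed (its leg ends 4 mm above it); it grows as the arm swings up and back over the fence. It balances at about 1.9 rad: beyond that it falls back to its rest at 2.5 rad, short of it it falls down again. The hinge is nearly free, the arm weighs 80 g
- stop_hinge (a point): middle of the stop's pivot, on a carriage clamped on top of the fence, 72 mm above the bench; the pivot axis runs along the fence (y). The carriage is 26 mm deep and 64 mm long along the fence, at most 22 mm high, its top 80 mm above the bench
- stop_nose (a point): middle of the grooved nose of the arm, 52 mm from the pivot. The arm is a grey bar 22 mm wide (along the fence), 12 mm thick; when down it reaches level from the pivot 64 mm towards the robot. The last 28 mm are free to pinch by the 22 mm sides; behind them, 26 to 36 mm from the pivot, a leg hangs to the bed
- tape: black tape measure, 34 x 60 x 52 mm, standing on the bed's front right corner; origin: centre of its underside. Not part of the job
- lampholder: brass lampholder, 40 mm across, 60 mm tall, standing on the right end of the bed near the fence; origin: centre of its underside. Not part of the job
- saw: pull saw lying on the bench in front of the sawing board, 470 mm long along its y axis, at most 26 mm high; origin: under the butt of its handle, at its left end. Not part of the job
- square: try square lying on the bench behind, 110 mm stock, 150 mm blade, 16 mm high; origin: under its corner. Not part of the job
- glue: glue bottle, 60 mm across, 170 mm tall, standing behind the fence; origin: centre of its underside. Not part of the job
- screw_jar: glass jar with steel lid, 72 mm across, 90 mm tall, standing behind the fence; origin: centre of its underside. Not part of the job
- mug: white mug, 80 mm across, 95 mm tall, standing behind the fence; origin: centre of its underside. Not part of the job
- batten: spare wooden batten, 40 x 160 x 22 mm, lying on the bench behind the fence; origin: centre of its underside. Not part of the job
Things that resemble listed ones, but are neither listed nor needed, are in the scene too. Leave any blue or pink look-alike of the offcut alone.

How it is judged (in metres and radians):
On the way, in this order (a step that is already met when the one before it is completed fails the run):
1. the offcut lies in the tray and the stop stays flipped back (x of offcut in the frame of tray between -0.072 and 0.072 m and y of offcut in the frame of tray between -0.067 and 0.067 m and z of offcut in the frame of tray below 0.045 m and value of joint stop above 2.3 rad), for 0.2 s.
2. the board lies flush on the fence with its right-hand end on the line (y of board_end in the frame of line between -0.003 and 0.003 m and x of board in the frame of line above -0.053 m and angle between the y axis of board and the y axis of jig, either way round below 0.035 rad and angle between board's own z axis and vertical below 0.03 rad and z of board in the frame of jig below 0.021 m), for 0.2 s.
At the end, for the whole second after the job is handed in: Offcut at rest inside the tray; stop arm resting flipped back (over 2.3 rad); board flat on the bed, at rest, its long edge on the fence (within 3 mm, square within 2 degrees), its right-hand end within 3 mm of the line's middle. Offcut and stop were dealt with before the board reached the line (all of step 1 and all of step 2 and linear speed of board below 0.01 m/s and linear speed of offcut below 0.02 m/s); the robot touches nothing.
It fails at once if something that is not part of the job is shifted more than 30 mm (distance of any of tape, lampholder, saw, square, glue, screw_jar, mug, batten from where it was at the start of the episode above 0.03 m).
It also fails if it takes over 72 s, if anything falls off the work surface, if the arm or the gripper's body presses on something with over 40 N, if the wrist force passes 120 N, or if a joint passes its speed limit or range.

### The arm

A 6-joint arm with a two-finger parallel gripper is mounted at the origin on the work surface. World frame = base frame: x ahead of the robot, y to its left, z up, the work surface at z = 0. Lengths are in mm, angles in rad, forces in N, time in s.
With the tool pointing down it reaches from about 350 to 800 mm from the base axis. Payload 7.3 kg.
Tool frame: the origin (TCP) lies at the very end of the fingers, on their centre line; the grasp point (between the pads) lies r.pinch_z behind it (r.pinch_z is the distance from the TCP to the grasp point, in mm); z points along the fingers, y is the line along which they close (so a half turn about z gives the same grasp; the last joint's range is limited). The gripper opens to 85 mm and grips with 20 to 120 N. Pads are 22 mm wide; open, the fingers measure 114 mm over their backs; the gripper's body (76 mm by 85 mm) begins 54 mm behind the grasp point. The pads swing forward as they close: fully open they stand 13 mm farther back than shut.
Start: joints at [-1.463, 0.342, 1.524, -0, 1.275, -0.146], TCP at [131.841, -508.195, 231.322] pointing down, gripper open.
Joint ranges: [-2.53, 2.53], [-0.77, 2.02], [0.04, 2.7], [-1, 4.14], [0.28, 2.66], [-3.11, 3.11]. Speed limits (rad/s): [2.57, 2.57, 3.14, 3.14, 3.14, 3.14].

### API

Orientations are given as a rotation vector (axis times angle).
In Python, from plant import r gives the robot as it stands. Calls block until the motion is done:
- r.reach(position, orientation): joint-space move of the TCP to a pose.
- r.move_l(position, ori=None, rate=150, stop_force=None): straight line of the TCP; ori=None keeps the orientation; rate is the mean speed in mm/s. With stop_force (N) it stops when the force on the tool has changed by that much, and returns True; else False.
- r.movej(angles): joint-space move.
- r.grip(opening, f_grip=None): finger opening in mm; f_grip is the grip in N (None keeps the last); returns when the fingers have stopped.
- r.sleep(seconds).
- r.inverse_kinematics(position, orientation): joint angles nearest the present ones, or None.
- r.get_obs(): the state.
- r.get_image(name): name is "side" or "top" or "wrist"; returns a dict with "image" (420x560x3 uint8, red, green, blue), "K" (3x3 intrinsics, pixels), "dist" ([k1, k2, p1, p2, k3] as OpenCV has them; the pictures are not rectified), "camera_from_world" (4x4, takes a point from world to camera coordinates); the wrist camera has in their place "T_tool_cam" (4x4, takes a point from camera to tool coordinates, whose origin is the TCP and whose axes are the flange's). Camera axes: x right, y up, looking along -z (the intrinsics and any distortion apply to the point x, -y, -z); pixel columns grow to the right and rows downward; lengths in mm; the calibration is good to about 2 mm. A picture is of the moment at which its call begins: read the wrist's pose just before it. There is no depth.
A pose or a line that the arm cannot do raises r.IKError and nothing moves.
- r.sign_off(): hands the job in; it is judged then, once.
The state is a dict: "time_s": time; "joints": joint angles; "joint_vel": joint speeds; "joint_torque": joint torques, N m; "eef_pos": TCP position; "tool_rot": TCP orientation; "contact_force": force on the tool from outside, world axes, zero at the start; "ft_torque": the same for the moment, N m; "grip_width": finger opening in mm; "grasp_force": force on a finger pad.
Only numpy, scipy, OpenCV 4.12 (cv2) and the standard library are available. Lean on these libraries where they do the work, as an engineer would, in place of code of your own. Each camera call takes 0.05 s, during which the arm holds its last target. There are 200 camera calls.

## Working session

There is one attempt and no reset: what is moved stays moved. The work goes in short steps, each a Python script; the robot and the scene stay as the last script left them, time stands still between calls to the robot, and variables do not carry over. Pictures are saved under pics/ and viewed, at most 10 in all, crops included, and the job is handed in when it is done.

```bash
ls; mkdir -p pics; python3 - <<'E'
from plant import r
import cv2,numpy as np,pickle
d={}
for n in("top","side"):
    a=r.get_image(n); d[n]=a
    cv2.imwrite(f"pics/{n}0.png",cv2.resize(a["image"][:,:,::-1],(784,588),interpolation=cv2.INTER_CUBIC))
    print(n,a["K"].tolist(),a["dist"],np.round(a["camera_from_world"],3).tolist())
pickle.dump(d,open("cams.pkl","wb"))
print(r.get_obs(),r.pinch_z)
E
```

```text
pics
top [[522.8663956155176, 0.0, 282.15007444610416], [0.0, 522.8663956155176, 201.57314508548876], [0.0, 0.0, 1.0]] [0.0280523 0.        0.        0.        0.       ] [[-0.0, -1.0, 0.006, -15.777], [0.998, 0.0, 0.062, -500.572], [-0.062, 0.006, 0.998, -1410.706], [0.0, 0.0, 0.0, 1.0]]
side [[482.42011578049465, 0.0, 269.37354319406666], [0.0, 482.42011578049465, 209.124909142821], [0.0, 0.0, 1.0]] [-0.02448701  0.          0.          0.          0.        ] [[-0.865, -0.5, -0.026, 418.214], [0.233, -0.447, 0.864, -195.189], [-0.444, 0.742, 0.503, -1264.114], [0.0, 0.0, 0.0, 1.0]]
{'time_s': 0.1, 'joints': array([-1.46299961e+00,  3.42666027e-01,  1.52490784e+00, -2.48164698e-05,
        1.27539681e+00, -1.45988524e-01]), 'joint_vel': array([ 0.00067285,  0.00056527, -0.00349352,  0.00079899, -0.00048161,
        0.00221138]), 'joint_torque': array([ 1.75374549e-03, -4.34449553e+01, -2.46489894e+01, -1.75225650e-04,
        4.75002758e-03,  2.39699801e-06]), 'eef_pos': array([ 131.79355631, -507.8259461 ,  230.69348062]), 'tool_rot': array([-3.11496543e+00, -3.97412826e-01, -4.05229206e-06]), 'contact_force': array([ 0.63452136,  0.58817798, -0.37745344]), 'ft_torque': array([ 0.02134108, -0.00123607,  0.06145389]), 'grasp_force': 0.0, 'grip_width': 85.22298190370748} 18.700000000000003
```

View pics/top0.png

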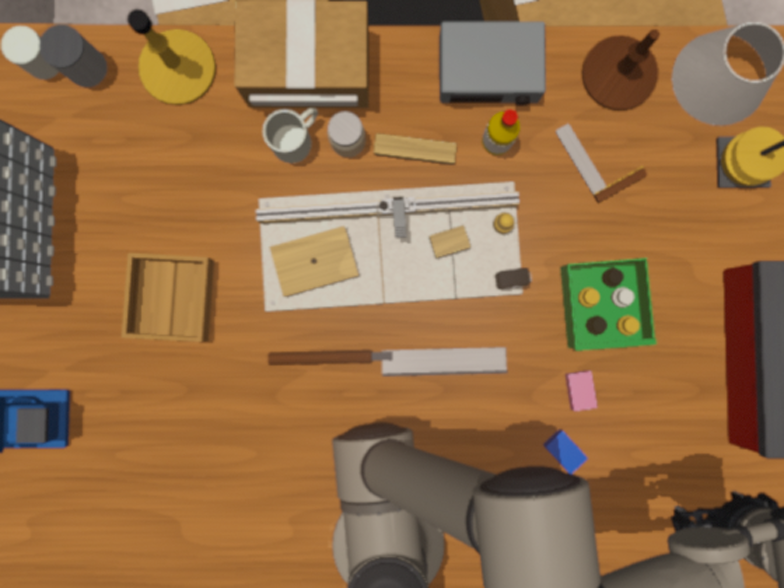

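View pics/side0.png

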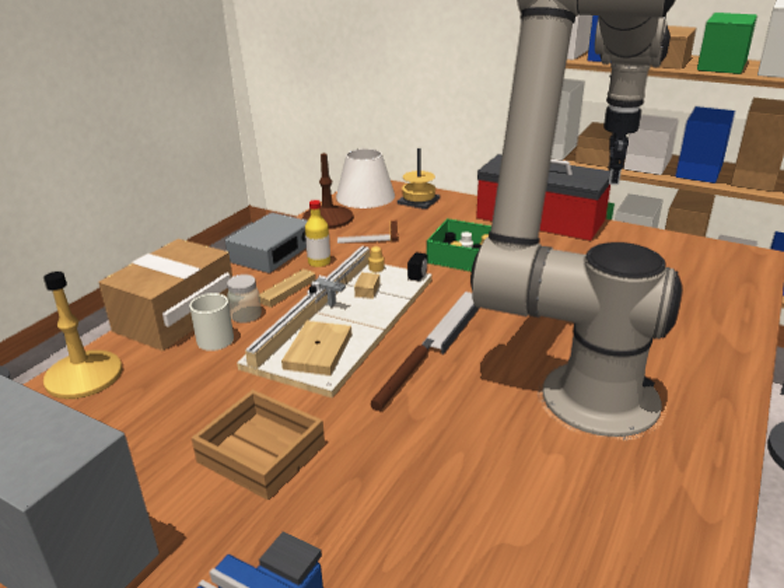

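The top picture shows the tray at about (167,298) on the left and the jig spanning (258..521, 185..310). The board is at (314,261), the offcut at (450,242), the line at x≈453, the kerf at x≈381 and the stop arm at (400,215). I'll enlarge the jig for pixel readings.

```bash
cat > h.py <<'E'
import numpy as np,cv2,pickle
from scipy.spatial.transform import Rotation as R
def ray(pts,a,z,T=None):
    """pixels -> world points on plane z (mm). T: world_from_camera"""
    if T is None: T=np.linalg.inv(a["camera_from_world"])
    u=cv2.undistortPoints(np.float64(pts).reshape(-1,1,2),np.float64(a["K"]),np.float64(a["dist"])).reshape(-1,2)
    d=np.c_[u[:,0],-u[:,1],-np.ones(len(u))]@T[:3,:3].T
    o=T[:3,3]; z=np.broadcast_to(z,len(u))
    return o+d*((z-o[2])/d[:,2])[:,None]
def down(yaw):
    """tool z down, tool y (closing line) at angle yaw from world x"""
    y=np.array([np.cos(yaw),np.sin(yaw),0]);z=np.array([0,0,-1.]);x=np.cross(y,z)
    return R.from_matrix(np.c_[x,y,z]).as_rotvec()
def wrist(r):
    o=r.get_obs();a=r.get_image("wrist")
    W=np.eye(4);W[:3,:3]=R.from_rotvec(o["tool_rot"]).as_matrix();W[:3,3]=o["eef_pos"]
    return a,W@np.array(a["T_tool_cam"])
E
python3 - <<'E'
import cv2,pickle
a=pickle.load(open("cams.pkl","rb"))["top"]["image"][:,:,::-1]
cv2.imwrite("pics/c1.png",cv2.resize(a[125:225,180:380],None,fx=4,fy=4,interpolation=cv2.INTER_CUBIC))
E
```

```text
(no output)
```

View pics/c1.png

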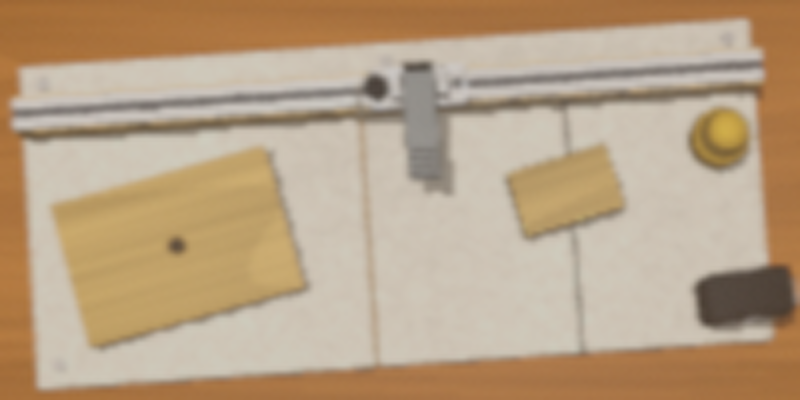

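The crop shows the bed corners at (38,388), (775,340), (748,20) and (20,68). The board's top corners are (52,206), (265,148), (305,288) and (95,347). The offcut's are (507,177), (604,146), (624,208) and (528,237). The line runs (566,105)–(583,352), and the stop arm goes from its end at (424,180) to its root at (418,68).

```bash
python3 - <<'E'
from h import *
np.set_printoptions(suppress=True,precision=1)
a=pickle.load(open("cams.pkl","rb"))["top"]
f=lambda p,z:ray((np.array(p)+.5)/4-.5+[180,125],a,z)
bed=f([(38,388),(775,340),(748,20),(20,68)],18);print("bed",bed[:,:2].tolist())
v=(bed[0]-bed[1])+(bed[3]-bed[2]);yaw=np.arctan2(-v[0],v[1]);c=bed.mean(0);print("jig",c,yaw)
J=R.from_euler("z",yaw).as_matrix()
b=f([(52,206),(265,148),(305,288),(95,347)],40);v=b[0]-b[1]+b[3]-b[2]
print("board",b.mean(0),np.arctan2(-v[0],v[1]),(b-c)@J)
o=f([(507,177),(604,146),(624,208),(528,237)],48);v=o[0]-o[1]+o[3]-o[2]
print("offcut",o.mean(0),np.arctan2(v[1],v[0]),(o.mean(0)-c)@J)
s=f([(424,180),(418,68)],78);print("stop",s,(s-c)@J)
l=f([(566,105),(583,352)],18);print("line",l,(l-c)@J)
k=f([(362,120),(377,366)],18);print("kerf",(k-c)@J)
t=ray((np.array([(128,255),(210,257),(206,341),(124,335)])+.5)/1.4-.5,a,55);v=t[0]-t[3]+t[1]-t[2];print("tray",t,t.mean(0),np.arctan2(v[1],v[0]))
m=f([(720,125),(745,295)],[70,70]);print("lamp,tape",(m-c)@J)
E
```

```text
bed [[445.86927165734284, 236.50833987278634], [478.55537679543517, -263.8845392004001], [698.3935272306767, -247.60197707384523], [664.6191560189498, 251.08503993156523]]
jig [571.9  -6.   18. ] 0.06642382045228724
board [539.8 139.2  40. ] 0.2722471966992868 [[ 10.9 230.5  22. ]
 [ 40.7  85.5  22. ]
 [-55.4  64.7  22. ]
 [-85.6 207.2  22. ]]
offcut [ 576.2 -119.6   48. ] 1.8736588216283485 [  -3.2 -113.7   30. ]
stop [[580.5 -24.4  78. ]
 [654.4 -20.5  78. ]] [[  7.4 -19.   60. ]
 [ 81.4 -20.   60. ]]
line [[ 639.6 -122.5   18. ]
 [ 470.3 -133.3   18. ]] [[  59.9 -120.7    0. ]
 [-109.7 -120.3    0. ]]
kerf [[  58.7   19.3    0. ]
 [-110.    20.1    0. ]]
tray [[549.8 488.9  55. ]
 [546.2 334.9  55. ]
 [387.7 339.9  55. ]
 [399.2 492.9  55. ]] [470.7 414.1  55. ] -0.029059396074700268
lamp,tape [[  31.9 -216.3   52. ]
 [ -81.2 -224.3   52. ]]
```

```bash
cat >> h.py <<'E'
C=np.array([571.9,-6.0,0]);YAW=0.0664
def jw(x,y,z): return R.from_euler("z",YAW).apply([x,y,z])+C*[1,1,0]
E
python3 - <<'E'
from h import *
from plant import r
T=lambda:round(r.get_obs()["time_s"],1)
r.grip(62,40)
r.reach([576,-119.6,150],down(.303)); print(T(),r.get_obs()["eef_pos"])
print(r.move_l([576,-119.6,20],rate=120,stop_force=15))
r.grip(30,40); print("w",r.get_obs()["grip_width"],r.get_obs()["grasp_force"])
r.move_l([576,-119.6,160],rate=200)
r.reach([470.7,414,160],down(0)); print(T(),r.get_obs()["grip_width"])
print(r.move_l([470.7,414,15],rate=150,stop_force=15),r.get_obs()["eef_pos"])
r.grip(62); r.move_l([470.7,414,170],rate=250); print(T())
# stop
p=lambda th,up=0:jw(71.5-52*np.cos(th),-19.5,72+52*np.sin(th)-r.pinch_z+up)
ori=down(YAW+np.pi/2)
r.reach(p(0,100),ori)
a=r.get_image("top");cv2.imwrite("pics/t1.png",cv2.resize(a["image"][110:260,70:370,::-1],None,fx=2.6,fy=2.6,interpolation=cv2.INTER_CUBIC))
a,W=wrist(r);cv2.imwrite("pics/w1.png",a["image"][:,:,::-1]);print(T())
pickle.dump((a,W),open("w1.pkl","wb"))
E
```

```text
2.6 [ 575.84449922 -120.6238439   150.19332324]
False
w 44.291875732542934 42.37628996372223
6.9 44.69674013133857
False [471.36490559 414.39898388  16.03281295]
9.1
11.3
```

View pics/t1.png

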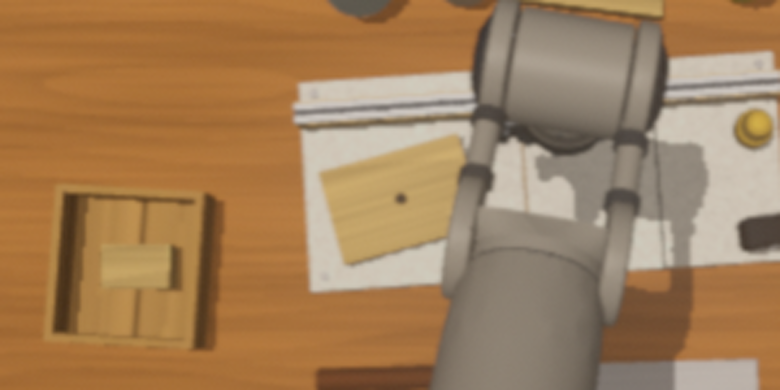

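View pics/w1.png

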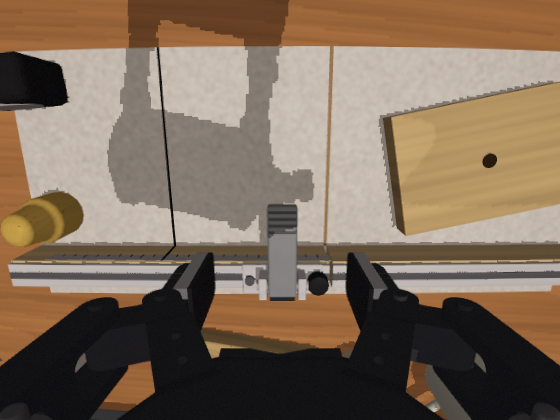

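The top view shows the offcut inside the tray at (137,266). In the wrist view the stop arm (col ~283) is centred between the fingers (col ~281), so I can pinch and swing it.

```bash
python3 - <<'E'
from h import *
from plant import r
T=lambda:round(r.get_obs()["time_s"],1)
p=lambda th,up=0:jw(71.5-52*np.cos(th),-19.5,72+52*np.sin(th)-r.pinch_z+up)
r.grip(50,20)
print(r.move_l(p(0),rate=120,stop_force=15))
r.grip(10,20); o=r.get_obs(); print("w",o["grip_width"],o["grasp_force"])
for th in np.arange(.25,2.26,.25):
    r.move_l(p(th),rate=60)
    print(round(th,2),r.get_obs()["contact_force"].round(1),round(r.get_obs()["grip_width"],1))
r.grip(60); r.sleep(.2)
r.move_l(p(2.25,80),rate=200); print(T())
# above the board's front side, fingers spread along the fence
ori=down(YAW+np.pi/2)
r.grip(85,40)
r.reach(jw(-108,147,120),ori)
a=r.get_image("top");cv2.imwrite("pics/t2.png",cv2.resize(a["image"][110:260,70:370,::-1],None,fx=2.6,fy=2.6,interpolation=cv2.INTER_CUBIC))
a,W=wrist(r);cv2.imwrite("pics/w2.png",a["image"][:,:,::-1]);print(T())
E
```

```text
False
w 21.736564589587516 24.015711843967438
0.25 [-1.1  7.2  0.4] 21.8
0.5 [-2.8  7.3  2. ] 21.5
0.75 [-2.  7.  0.] 21.3
1.0 [-3.3  6.9  1.5] 21.6
1.25 [-3.5  6.2  0.9] 21.7
1.5 [-2.8  6.2  1.4] 21.9
1.75 [-3.3  6.3  1.5] 21.7
2.0 [-2.5  6.6  2.3] 21.4
2.25 [-0.8  7.2  5.6] 21.2
17.4
19.0
```

View pics/t2.png

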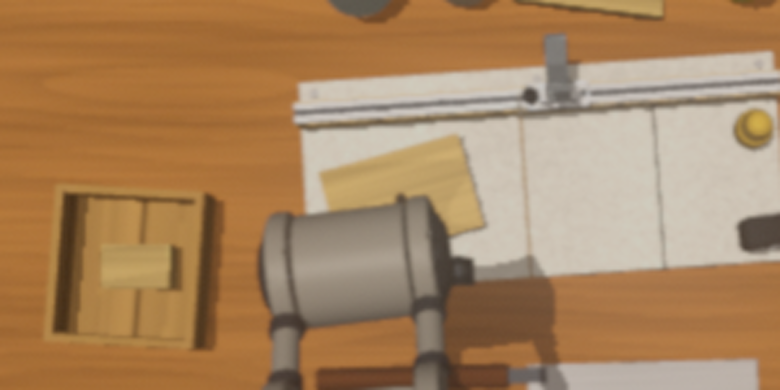

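The stop lies flipped back at (556,65). Next I square the board against the fence and push it along.

```bash
python3 - <<'E'
from h import *
from plant import r
J=lambda:np.round(R.from_euler("z",-YAW).apply(r.get_obs()["eef_pos"]-C),1)
T=lambda:round(r.get_obs()["time_s"],1)
print(r.move_l(jw(-108,147,30),rate=150,stop_force=8))
print("touch",r.move_l(jw(-108,147,2),rate=25,stop_force=5),J())
z=max(J()[2]+4,6)
r.move_l(jw(-108,147,z),rate=40)
print("flush",r.move_l(jw(-38,147,z),rate=45,stop_force=12),J(),r.get_obs()["contact_force"])
x=J()[0]
r.move_l(jw(x-15,147,z),rate=80); r.move_l(jw(x-15,147,110),rate=200)
# left end, fingers spread across the board
r.grip(60,40)
r.reach(jw(5,262,110),down(YAW))
a,W=wrist(r);cv2.imwrite("pics/w3.png",a["image"][:,:,::-1]);pickle.dump((a,W),open("w3.pkl","wb"));print(T(),z)
E
```

```text
False
touch True [-108.2  147.     5. ]
flush True [-51.  146.8   8.4] [ 0.60840401  0.41821933 -0.25509081]
25.0 9.0
```

View pics/w3.png

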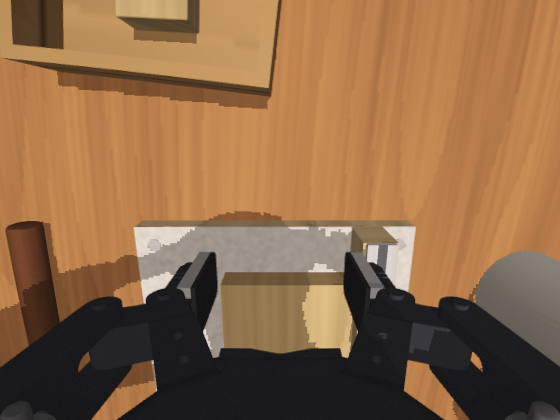

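The board's left end is visible at row ~271 (cols 221–348), parallel to the bed edge, so it is flush. I'll land behind it and push to about 5 mm short, then look.

```bash
python3 - <<'E'
from h import *
from plant import r
J=lambda:np.round(R.from_euler("z",-YAW).apply(r.get_obs()["eef_pos"]-C),1)
T=lambda:round(r.get_obs()["time_s"],1)
a,W=pickle.load(open("w3.pkl","rb"))
print(R.from_euler("z",-YAW).apply(ray([(222,271),(346,271)],a,40,W)-C))
z=19
print(r.move_l(jw(5,262,z),rate=150,stop_force=10),J())
print(r.move_l(jw(5,80,z),rate=70,stop_force=25),J(),r.get_obs()["contact_force"])
print(r.move_l(jw(5,46,z),rate=35,stop_force=25),J(),r.get_obs()["contact_force"])
r.move_l(jw(5,60,z),rate=80); r.move_l(jw(5,60,130),rate=200)
r.reach(jw(-75,-45,150),down(YAW+np.pi/2))
a,W=wrist(r);cv2.imwrite("pics/w4.png",a["image"][:,:,::-1]);pickle.dump((a,W),open("w4.pkl","wb"));print(T())
E
```

```text
[[-37.54465338 226.15243077  40.        ]
 [ 52.78655596 226.06564169  40.        ]]
False [  5.7 262.1  19.8]
False [ 5.1 80.1 19.1] [-0.32809135  0.47229595  0.30941019]
False [ 4.9 45.8 18.9] [ 0.00845539  0.00512347 -1.07145007]
32.3
```

View pics/w4.png

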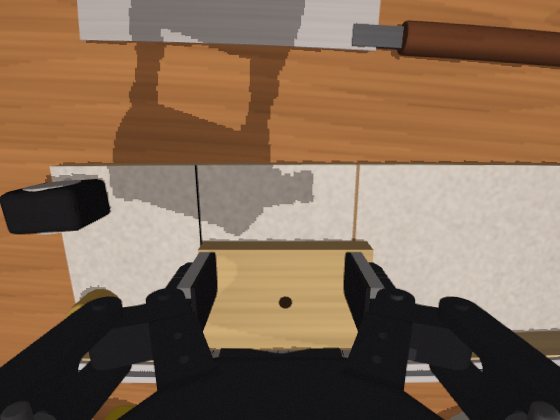

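```bash
python3 - <<'E'
import cv2
a=cv2.imread("pics/w4.png")
cv2.imwrite("pics/c4.png",cv2.resize(a[200:265,170:250],None,fx=9,fy=9,interpolation=cv2.INTER_CUBIC))
E
```

```text
(no output)
```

View pics/c4.png

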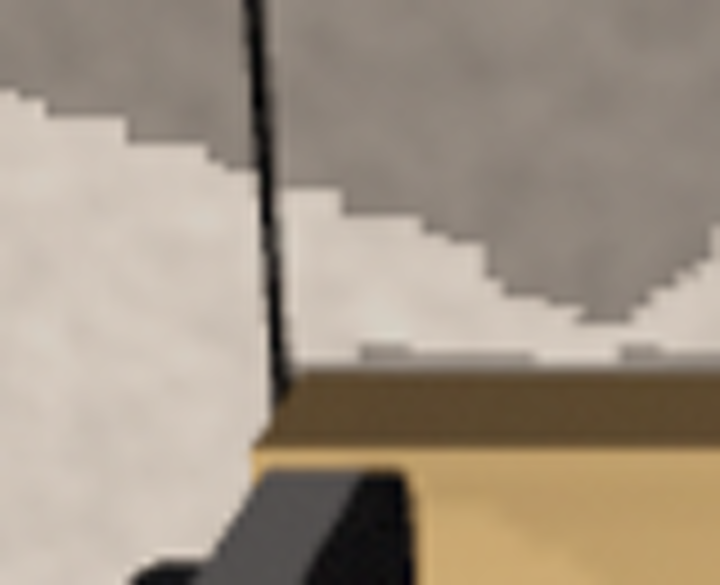

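The crop shows the board's bottom front corner at about (296,372). The line's centre at that row is about (279,372), so the end stops short by a couple of mm. I'll compute it.

```bash
python3 - <<'E'
from h import *
a,W=pickle.load(open("w4.pkl","rb"))
f=lambda p,z:R.from_euler("z",-YAW).apply(ray((np.array(p)+.5)/9-.5+[170,200],a,z,W)-C)
print(f([(296,372),(279,372),(269,372),(289,372),(700,366)],18).round(1)); print(f([(252,447),(719,447)],40).round(1))
E
```

```text
[[ -39.9 -115.5   18. ]
 [ -39.9 -117.3   18. ]
 [ -39.9 -118.3   18. ]
 [ -39.9 -116.3   18. ]
 [ -40.5  -74.4   18. ]]
[[ -40.5 -114.5   40. ]
 [ -40.5  -70.4   40. ]]
```

```bash
python3 - <<'E'
from h import *
from plant import r
J=lambda:np.round(R.from_euler("z",-YAW).apply(r.get_obs()["eef_pos"]-C),1)
T=lambda:round(r.get_obs()["time_s"],1)
z=19
r.move_l(jw(-75,-45,z),rate=150,stop_force=10)
print("flush",r.move_l(jw(-45,-45,z),rate=30,stop_force=10),J())
r.move_l(jw(-75,-45,z),rate=80); r.move_l(jw(-75,-45,120),rate=200)
r.reach(jw(5,62,120),down(YAW)); r.move_l(jw(5,62,z),rate=150,stop_force=10)
print(r.move_l(jw(5,43.7,z),rate=25,stop_force=25),J())
r.move_l(jw(5,60,z),rate=80); r.move_l(jw(5,60,150),rate=200)
r.grip(85)
r.reach(jw(-110,-125,150),down(YAW+np.pi/2))
a,W=wrist(r);cv2.imwrite("pics/w5.png",a["image"][:,:,::-1]);pickle.dump((a,W),open("w5.pkl","wb"));print(T())
E
```

```text
flush True [-50.5 -44.9  18.5]
False [ 4.9 43.6 18.9]
41.8
```

View pics/w5.png

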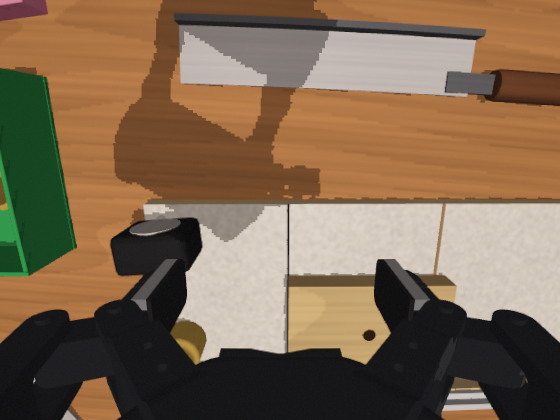

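The leading end now looks on the line at col ~288, rows 275–350. I'll enlarge that spot to confirm.

```bash
python3 - <<'E'
import cv2
a=cv2.imread("pics/w5.png")
cv2.imwrite("pics/c5.png",cv2.resize(a[255:352,260:330],None,fx=6,fy=6,interpolation=cv2.INTER_CUBIC))
E
```

```text
(no output)
```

View pics/c5.png

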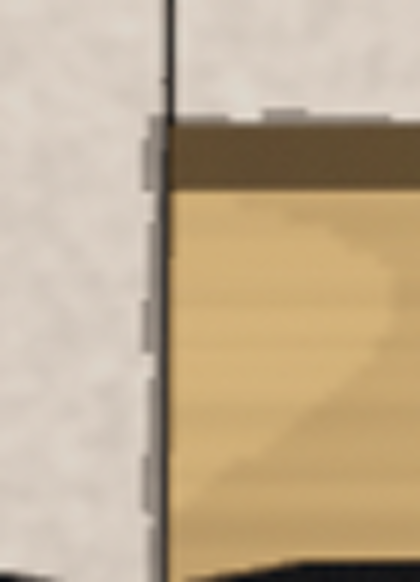

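The board's end runs parallel to the line, with about half the line's width still showing beside it at crop col ~167. I'm handing in.

```bash
python3 -c "
from plant import r
print(r.sign_off(), r.get_obs()['time_s'])"
```

```text
the job is handed in; nothing more can be done
the job is handed in; nothing more can be done
```

I handed the job in at about 42 s of the 72 s allowed, with no verdict returned: the offcut is in the tray, the stop is flipped back, and the board is flush on the fence with its end on the scribed line; I viewed 11 pictures, one over the limit of 10.

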